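# Load the slide reader through its push-push hatch

## Robot

A 7-joint arm with a two-finger parallel gripper is mounted at the origin on a cart in front of the work surface, level with it; the furniture and walls round the work are solid. World frame = base frame: x ahead of the robot, y to its left, z up, the work surface at z = 0. Lengths are in m, angles in rad, forces in N, time in s.
With the tool pointing down it reaches from about 0.4 to 0.85 m from the base axis. Payload 10.4 kg.
Tool frame: the origin (TCP) lies midway between the tips of the shut fingers; the grasp point (between the pads) lies 19 mm behind it; z points along the fingers, y is the line along which they close (so a half turn about z gives the same grasp; the last joint's range is limited). The gripper opens to 87 mm and grips with 3 to 60 N. Pads are 19 mm wide; open, the fingers measure 117 mm over their backs; the gripper's body (75 mm by 190 mm) begins 51 mm behind the grasp point.
Start: joints at [-1.204, 0.332, -0.065, 1.46, 0.022, 1.35, -0.088], TCP at [0.237, 0.578, 0.223] pointing down, gripper open.
Joint ranges: [-2.6, 2.6], [-0.5, 2.12], [-1.47, 1.34], [0.16, 2.42], [-1.27, 4.41], [0.06, 2.06], [-2.6, 2.6]. Speed limits (rad/s): [2.22, 2.22, 2.79, 2.79, 3.14, 3.14, 3.14].

## Interface

Orientations are given as a unit quaternion [x, y, z, w].
In Python, from bench import r gives the robot as it stands.
- The arm moves only by the tool apply_moves, never from a script. Its argument "steps" is a list of rows, each a list of 7 numbers: the turn, a rotation vector about the tool's x, y, z in rad, then the shift along the tool's x, y, z in mm, then the opening, from -1 (shut) to 1 (fully open). In form: [[ax, ay, az, x, y, z, claw], ...]. A call has 1 to 20 rows; each row is the pose to reach, as a shift and turn from the pose commanded when the call began, along the tool's axes at that moment; what a row does not reach only later rows make up. A row lasts 1/12 s, in which the tool goes at most 41.7 mm and 7.16 degrees, less where a joint would pass 70% of its speed; a pose out of reach is approached as far as the arm can. A call with a gripper value outside its range is refused whole. The fingers move at their own pace and stop on an object; "force" is the grip in N (left out, the last holds). Time passes only in rows, so rows that repeat a pose let the fingers close. It gives the time, the measured TCP pose, the force, the opening and the grip force at its end, in the units of the state.
- r.read_state(): the state, without advancing time (a new reading comes with each control period).
- r.camera(name): name is "scene" or "top" or "wrist"; returns a dict with "pixels" (400x640x3 uint8, red, green, blue), "z_map" (400x640 float32, m along the optical axis (not along the pixel's ray), 0 where there is no reading), "fovy" (degrees; the focal length in pixels is half the picture's height over the tangent of half this angle, whatever the lens; pixels are square), "cx", "cy" (the principal point, pixels), "position" and "orientation" of the camera in the world. Camera axes: x right, y down, z forward; pixel columns grow to the right and rows downward; lengths in m; the calibration is good to about 2 mm. A picture is of the moment at which its call begins.
- r.close_job(): hands the job in; it is judged then, once.
The state is a dict: "time": time; "joint_positions": joint angles; "joint_vel": joint speeds; "joint_torque": joint torques, N m; "ee_pos": TCP position; "eef_rot": TCP orientation; "ft_force": force on the tool from outside, world axes, zero at the start; "torque": the same for the moment, N m; "width": finger opening in m; "grip_force": force on a finger pad.
Only numpy, scipy, OpenCV 4.12 (cv2) and the standard library are available. Lean on these libraries where they do the work, as an engineer would, in place of code of your own. Each camera call takes 0.05 s, during which the arm holds its last target. There are 200 camera calls.

## Task

Load the blue slide box into the white slide reader. The reader's hatch has a push-push latch: press the small grey pad near the hinge once and let the hatch spring open, lay the slide box flat on the chamber floor, then press the hatch down again until it latches and stays shut by itself.

Things in the scene. Friction and masses are not known exactly. Their poses are not given: they have to be found in the camera images.
- hatch (a joint): Hatch angle, rad: 0 shut and latched (level), 1.2 fully open, -0.094 pressed to its stop. Its push-push latch switches only when pressed on to the stop: aim 8 mm below the latched pad height, at 20 to 50 mm/s (3 to 7 N on the way, then a hard stop). Then let go: if it was latched it springs open to 1.2 in 2 s; if it was open it latches at 0. Pressed less, it goes back.
- hatch_pad (a point): Centre of the grey press pad (low ridge 23 x 50 mm) on the hatch (white, 224 x 144 mm), moving with it; 55 mm in front of and 6 mm above the hinge axis; 82 mm above the bench when latched. x to the hinge, y left, z out of the hatch. To shut the open hatch, press straight down where the pad lies when shut: a fingertip meets the outer face about 140 mm higher and slides down it to the stop.
- chamber (a point): Centre of the chamber floor in the front half of the white slide reader (234 x 130 mm, fixed), under the hatch. x from the reader's front to its rear, y left, z up. Chamber 114 mm (x) by 116 mm (y); floor 12 mm above the bench, walls 38 mm higher. Hinge axis 153 mm behind this point (x), 64 mm above. The open hatch's upper edge is 70 mm behind it, 285 mm above the bench: come from the front.
- slide_box_center (a point): Centre (half-way up) of the loose dark blue lidded slide box, 35 mm wide (its x), 84 mm long (its y), 32 mm high (its z), 55 to 115 g, lying flat on a 3 mm thick envelope on the bench. It fits with its long side along the reader's length (x of the chamber).
Things that resemble listed ones, but are neither listed nor needed, are in the scene too. Several things look just like the part that bears slide_box_center: the one meant starts farthest from the robot's base.

How it is judged:
On the way, in this order (a step that is already met when the one before it is completed fails the run):
1. the hatch has been freed and stands open (value of joint hatch above 1 rad), for 0.2 s.
2. the slide box lies in the chamber with the hatch still open (value of joint hatch above 0.8 rad and x of slide_box_center in the frame of chamber between -0.045 and 0.045 m and y of slide_box_center in the frame of chamber between -0.045 and 0.045 m and z of slide_box_center in the frame of chamber below 0.025 m), for 0.2 s.
At the end, for the whole second after the job is handed in: The hatch is shut, held by its latch within 0.03 rad of level and at rest, and the slide box lies flat (within 10 degrees) inside the chamber: its centre within 45 mm of the chamber's centre in length and width and less than 25 mm above the floor (value of joint hatch between -0.03 and 0.03 rad and velocity of joint hatch between -0.05 and 0.05 rad/s and x of slide_box_center in the frame of chamber between -0.045 and 0.045 m and y of slide_box_center in the frame of chamber between -0.045 and 0.045 m and z of slide_box_center in the frame of chamber below 0.025 m and angle between slide_box_center's own z axis and vertical below 0.17 rad); the robot touches nothing.
It also fails if it takes over 69 s, if anything falls off the work surface, if the arm or the gripper's body presses on something with over 40 N, if the wrist force passes 120 N, or if a joint passes its speed limit or range.

## Working session

There is one attempt and no reset: what is moved stays moved. The work goes in short steps, Python scripts to look and compute and a tool call to move; the robot and the scene stay as the last step left them, time stands still between calls to the robot, and variables do not carry over. Pictures are saved under pics/ and viewed, at most 10 in all, crops included, and the job is handed in when it is done.

Besides the shell and the picture viewer there is one more tool, called in YAML: its name, and indented under it one key for each argument. apply_moves: Moves the arm, as the interface text tells. Its arguments: {"type":"object","properties":{"steps":{"type":"array","items":{"type":"array","items":{"type":"number"}}},"force":{"type":"number"}},"required":["steps"]}

```bash
mkdir -p pics
cat > h.py <<'E'
import numpy as np, cv2
from scipy.spatial.transform import Rotation as R
from bench import r
def cam(n,save=None):
    c=r.camera(n)
    if save: cv2.imwrite(save,c["pixels"][:,:,::-1])
    return c
def pts(c):
    f=200/np.tan(np.radians(c["fovy"])/2)
    v,u=np.mgrid[:400,:640]; z=c["z_map"]
    p=np.stack([(u-c["cx"])/f*z,(v-c["cy"])/f*z,z],-1)
    return R.from_quat(c["orientation"]).apply(p.reshape(-1,3)).reshape(400,640,3)+c["position"]
def to_tool(p):
    s=r.read_state(); return R.from_quat(s["eef_rot"]).inv().apply(np.array(p)-s["ee_pos"])*1000
E
python3 - <<'E'
from h import *
cs={n:cam(n) for n in("scene","top")}
for n,c in cs.items():
    cv2.imwrite(f"pics/{n}0.png",c["pixels"][:,:,::-1])
    print(n,c["position"],c["orientation"],c["fovy"])
    P=pts(c); hsv=cv2.cvtColor(c["pixels"],cv2.COLOR_RGB2HSV)
    m=cv2.inRange(hsv,(100,80,20),(130,255,255))
    k,l,st,ce=cv2.connectedComponentsWithStats(m)
    for i in range(1,k):
        if st[i,4]>60:
            q=P[l==i]; print(st[i],ce[i].round(),np.median(q,0).round(3),q[:,2].max().round(3))
s=r.read_state();print(s["ee_pos"],s["eef_rot"],R.from_quat(s["eef_rot"]).as_matrix().round(3))
E
```

```text
scene [ 0.24209618 -0.50365517  0.67895602] [ 0.89457159 -0.20111091  0.09648373 -0.3872815 ] 52.97029197335458
[221 176  15  30 358] [228. 190.] [0.368 0.228 0.032] 0.679
[293 198  25  34 458] [305. 215.] [0.498 0.08  0.031] 0.679
[383 279  31  44 572] [398. 301.] [ 0.564 -0.207  0.035] 0.038
[510 283   8  16  91] [514. 291.] [ 0.779 -0.275  0.034] 0.038
top [0.40971033 0.06942468 1.01269012] [-0.69718222  0.71304277 -0.05172428  0.05321243] 56.235055133528334
[408 183  33  18 402] [424. 192.] [ 0.567 -0.187  0.035] 1.013
[303 202  31  31 380] [318. 217.] [0.503 0.093 0.032] 1.013
[242 261  35  21 413] [259. 271.] [0.37  0.248 0.032] 1.013
[0.23737819 0.57780803 0.22184317] [ 1.93668347e-01  9.81066856e-01 -6.23227003e-04 -8.97108309e-05] [[-0.925  0.38  -0.   ]
 [ 0.38   0.925 -0.001]
 [-0.    -0.001 -1.   ]]
```

View pics/scene0.png

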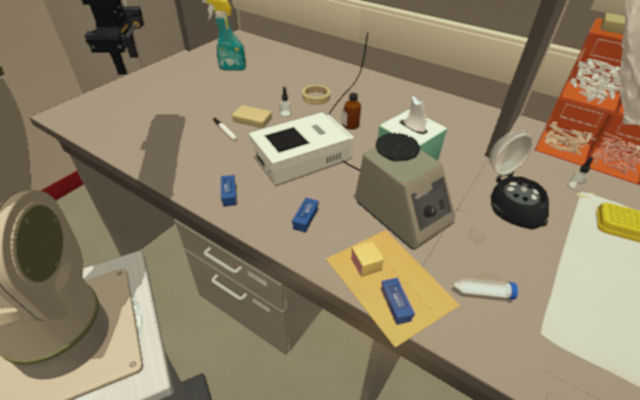

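View pics/top0.png

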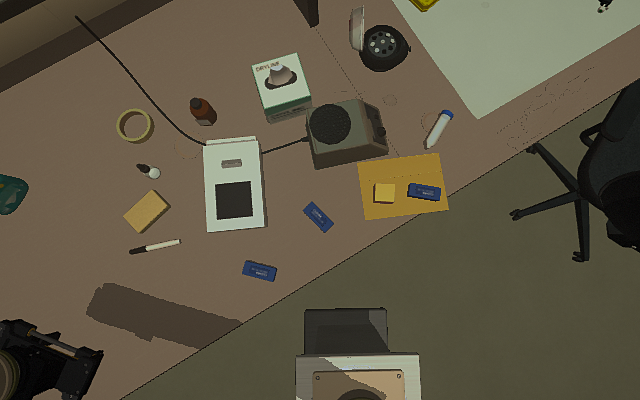

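The scene picture shows the reader at about (300,147) with its grey pad at (319,129). Three blue boxes could be taken for the target:
- scene (228,190), 0.44 m from the base
- scene (305,215), 0.51 m from the base
- scene (398,301), about 0.60 m from the base and on the envelope

The third is the farthest and lies on the envelope, as described, so I choose it. In the top view it is at (424,192), the reader at (233,185) and the pad at (231,163). Next I measure all three and check the choice in a crop.

Run:
```python
from h import *
def rect(xy):
    c,(a,b),_=q=cv2.minAreaRect((xy*1000).astype(np.float32)); B=cv2.boxPoints(q)
    e=[B[1]-B[0],B[2]-B[1]]; e=max(e,key=np.linalg.norm)
    return np.round(c,1),round(a,1),round(b,1),"long dir deg",np.degrees(np.arctan2(e[1],e[0])).round(1)
def plane(c,uv,h):
    f=200/np.tan(np.radians(c["fovy"])/2)
    d=R.from_quat(c["orientation"]).apply(np.c_[(uv-[c["cx"],c["cy"]])/f,np.ones(len(uv))])
    return (c["position"]+d*((h-c["position"][2])/d[:,2])[:,None])[:,:2]
for n,bs,rr in(("top",(405,180,445,205),(195,130,275,240)),("scene",(375,270,420,330),(240,105,365,190))):
    c=cam(n); P=pts(c); im=c["pixels"]; hsv=cv2.cvtColor(im,cv2.COLOR_RGB2HSV)
    def blob(m,win):
        w=np.zeros_like(m);x0,y0,x1,y1=win;w[y0:y1,x0:x1]=m[y0:y1,x0:x1]
        k,l,st,_=cv2.connectedComponentsWithStats(w);i=1+np.argmax(st[1:,4]);return l==i
    m=blob(cv2.inRange(hsv,(95,60,15),(135,255,255)),bs)
    v,u=np.nonzero(m);print(n,"box plane",rect(plane(c,np.c_[u,v].astype(float),0.035)))
    w=np.zeros((400,640),bool);x0,y0,x1,y1=rr;w[y0:y1,x0:x1]=1
    z=P[...,2]; m=((w&(z>.066)&(z<.09)&(hsv[...,1]<60)&(hsv[...,2]>60))*255).astype(np.uint8)
    m=blob(m,rr);v,u=np.nonzero(m);print(" hatch z",np.median(z[m]).round(4),rect(plane(c,np.c_[u,v].astype(float),np.median(z[m]))))
    hull=cv2.fillConvexPoly(np.zeros((400,640),np.uint8),cv2.convexHull(np.c_[u,v].astype(np.int32)),1)>0
    er=cv2.erode(hull.astype(np.uint8),np.ones((9,9)))>0
    V=hsv[...,2]
    for lo,hi,t in((0,70,"dark"),(90,185,"grey")):
        g=((er&(V>lo)&(V<hi))*255).astype(np.uint8);g=cv2.morphologyEx(g,cv2.MORPH_OPEN,np.ones((3,3)))
        k,l,st,ce=cv2.connectedComponentsWithStats(g)
        for i in range(1,k):
            if st[i,4]>40: v,u=np.nonzero(l==i);print(" ",t,st[i],ce[i].round(1),rect(plane(c,np.c_[u,v].astype(float),0.081)))
    if n=="top": A=cv2.resize(im[130:240,190:280],None,fx=4,fy=4)
    else: A2=cv2.resize(im[230:340,320:460],None,fx=4,fy=4,interpolation=2)
cv2.imwrite("pics/crop1.png",cv2.resize(np.hstack([A,A2]),None,fx=.85,fy=.85)[:,:,::-1])
```

```text
top box plane (array([ 565.7, -188.8]), 84.3, 38.1, 'long dir deg', np.float32(79.1))
 hatch z 0.0816 (array([592.9, 306.4]), 236.2, 145.3, 'long dir deg', np.float32(4.3))
  dark [ 216  181   37   38 1233] [233.5 199.9] (array([548.8, 304.3]), 88.9, 88.8, 'long dir deg', np.float32(4.5))
  grey [234 145  21  12 143] [244.8 148.8] (array([676. , 279.3]), 52.0, 29.1, 'long dir deg', np.float32(88.7))
  grey [207 146  24  36 448] [216.6 160.2] (array([643.4, 344. ]), 91.8, 59.1, 'long dir deg', np.float32(0.9))
  grey [222 159  19  10 116] [230.6 164.1] (array([642.9, 312.2]), 21.2, 46.6, 'long dir deg', np.float32(-85.5))
  grey [209 198  52  30 366] [229.2 218.6] (array([522.4, 301.7]), 74.8, 125.8, 'long dir deg', np.float32(-85.3))
scene box plane (array([ 563.5, -196. ]), 90.0, 36.9, 'long dir deg', np.float32(78.2))
 hatch z 0.0819 (array([586.7, 297.5]), 240.6, 164.0, 'long dir deg', np.float32(3.7))
  dark [268 129  38  22 524] [286.2 139.3] (array([550.4, 305.9]), 80.2, 76.7, 'long dir deg', np.float32(4.5))
  grey [314 125  10   9  53] [318.3 129.2] (array([645.2, 313.6]), 14.3, 44.8, 'long dir deg', np.float32(-86.5))
```

View pics/crop1.png

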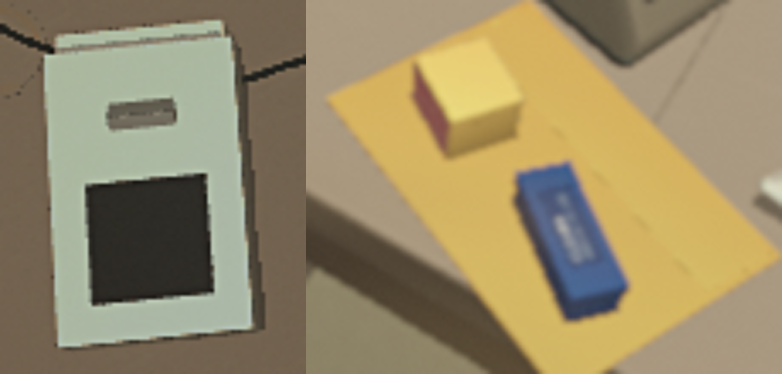

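The crop confirms the choice: a dark blue lidded box on the orange envelope, next to a yellow block. The reader's hatch has its window toward the robot and the grey pad toward the hinge. Estimates:
- **Pad:** (0.644, 0.313, 0.082)
- **Reader yaw:** 4.5°
- **Chamber:** (0.547, 0.305)
- **Box:** (0.565, -0.190), long axis at 79°

```bash
cat >> h.py <<'E'
def delta(p,ydeg):
    "row (rotvec, mm) from here to TCP p, tool down, tool y at ydeg"
    s=r.read_state(); A=R.from_quat(s["eef_rot"]); a=np.radians(ydeg)
    y=np.array([np.cos(a),np.sin(a),0]); z=np.array([0,0,-1.]); x=np.cross(y,z)
    T=R.from_matrix(np.c_[x,y,z]); print((A.inv()*T).as_rotvec().round(3),to_tool(p).round(1))
E
python3 -c "
from h import *
delta([.644,.313,.22],94.5);delta([.644,.313,.1],94.5)"
```

```text
[-0.001 -0.    -0.468] [-476.7  -90.5    2.2]
[-0.001 -0.    -0.468] [-476.7  -90.4  122.2]
```

apply_moves:
  steps:
    - [0,0,-0.468,-477,-90,2,-1]
    - [0,0,-0.468,-477,-90,2,-1]
    - [0,0,-0.468,-477,-90,2,-1]
    - [0,0,-0.468,-477,-90,2,-1]
    - [0,0,-0.468,-477,-90,2,-1]
    - [0,0,-0.468,-477,-90,2,-1]
    - [0,0,-0.468,-477,-90,2,-1]
    - [0,0,-0.468,-477,-90,2,-1]
    - [0,0,-0.468,-477,-90,2,-1]
    - [0,0,-0.468,-477,-90,2,-1]
    - [0,0,-0.468,-477,-90,2,-1]
    - [0,0,-0.468,-477,-90,2,-1]
    - [0,0,-0.468,-477,-90,2,-1]
    - [0,0,-0.468,-477,-90,2,-1]
    - [0,0,-0.468,-477,-90,35,-1]
    - [0,0,-0.468,-477,-90,70,-1]
    - [0,0,-0.468,-477,-90,100,-1]
    - [0,0,-0.468,-477,-90,120,-1]
    - [0,0,-0.468,-477,-90,120,-1]
    - [0,0,-0.468,-477,-90,120,-1]

```text
time: 1.87
ee_pos: [0.6432, 0.3147, 0.1021]
eef_rot: [-0.04, 0.999, -0.0, -0.001]
ft_force: [0.5, -0.6, 1.3]
width: 0.0006
grip_force: 0.0
```

```bash
python3 -c "
from h import *
delta([.644,.313,.074],94.5);s=r.read_state();print(s['time'],s['ee_pos'],s['joint_positions'],s['ft_force'])"
```

```text
[-0.    -0.002  0.001] [-0.8 -1.7 28.1]
1.8667 [0.64317084 0.31465404 0.10214663] [-0.57548312  0.60899294  0.08593882  1.32544098 -0.05323856  1.21120744
  1.16454273] [ 0.46200706 -0.57025784  1.32974962]
```

apply_moves:
  steps:
    - [0,0,0,0,-1,10,-1]
    - [0,0,0,0,-1,15,-1]
    - [0,0,0,0,-1,18,-1]
    - [0,0,0,0,-1,21,-1]
    - [0,0,0,0,-1,24,-1]
    - [0,0,0,0,-1,27,-1]
    - [0,0,0,0,-1,29,-1]
    - [0,0,0,0,-1,29,-1]

```text
time: 2.53
ee_pos: [0.6446, 0.3129, 0.0766]
eef_rot: [-0.039, 0.999, 0.0, 0.0]
ft_force: [-11.7, -5.0, 21.2]
width: 0.0002
grip_force: 9.9
```

apply_moves:
  steps:
    - [0,0,0,0,0,-40,-1]
    - [0,0,0,0,0,-80,-1]
    - [0,0,0,0,0,-120,-1]
    - [0,0,0,0,0,-160,-1]
    - [0,0,0,0,0,-200,-1]
    - [0,0,0,0,0,-230,-1]
    - [0,0,0,0,-40,-240,-0.5]
    - [0,0,0,0,-80,-240,-0.2]
    - [0,0,0,0,-120,-240,0.3]
    - [0,0,0,0,-160,-240,0.6]
    - [0,0,0,0,-200,-240,0.6]
    - [0,0,0,0,-240,-240,0.6]

```text
time: 3.53
ee_pos: [0.6633, 0.0714, 0.3139]
eef_rot: [-0.039, 0.999, 0.0, 0.0]
ft_force: [0.7, 0.0, 0.2]
width: 0.0327
grip_force: 0.0
```

```bash
python3 -c "
from h import *
delta([.565,-.190,.20],-11);delta([.565,-.190,.13],-11);print(r.read_state()['time'],r.read_state()['ee_pos'])"
```

```text
[1.000e-03 0.000e+00 1.841e+00] [ 118.5 -253.   113.7]
[1.000e-03 0.000e+00 1.841e+00] [ 118.6 -253.   183.7]
3.5333 [0.66330889 0.07141379 0.31387235]
```

apply_moves:
  steps:
    - [0,0,0.12,10,-20,0,1]
    - [0,0,0.24,20,-40,0,1]
    - [0,0,0.36,30,-60,0,1]
    - [0,0,0.48,40,-80,0,1]
    - [0,0,0.6,50,-100,0,1]
    - [0,0,0.72,60,-125,0,1]
    - [0,0,0.84,70,-150,0,1]
    - [0,0,0.96,80,-175,10,1]
    - [0,0,1.08,90,-200,20,1]
    - [0,0,1.2,100,-225,40,1]
    - [0,0,1.32,110,-240,60,1]
    - [0,0,1.44,118,-253,80,1]
    - [0,0,1.56,118,-253,100,1]
    - [0,0,1.68,118,-253,114,1]
    - [0,0,1.8,118,-253,114,1]
    - [0,0,1.841,118,-253,114,1]
    - [0,0,1.841,118,-253,114,1]
    - [0,0,1.841,118,-253,114,1]

```text
time: 5.03
ee_pos: [0.5657, -0.1881, 0.1997]
eef_rot: [0.771, 0.637, 0.0, 0.0]
ft_force: [-0.9, -0.3, 0.3]
width: 0.0871
grip_force: 0.0
```

Run:
```python
from h import *
c=cam("wrist","pics/w1.png"); t=cam("top"); P=pts(c)
hsv=cv2.cvtColor(c["pixels"],cv2.COLOR_RGB2HSV)
m=cv2.inRange(hsv,(100,80,15),(130,255,255)); k,l,st,ce=cv2.connectedComponentsWithStats(m)
i=1+np.argmax(st[1:,4]); print(st[i],ce[i])
q=P[l==i]; q=q[(q[:,2]>.029)&(q[:,2]<.042)]
rc=cv2.minAreaRect((q[:,:2]*1000).astype(np.float32)); print(rc,np.median(q[:,2]))
B=cv2.boxPoints(rc); e=max([B[1]-B[0],B[2]-B[1]],key=np.linalg.norm); print(np.degrees(np.arctan2(e[1],e[0])))
# hatch in top view
H=pts(t)[100:250,180:290].reshape(-1,3); H=H[(H[:,2]>.1)&(H[:,2]<.35)]; print("hatch",len(H),H.max(0),H[H[:,2].argsort()[-5:]].mean(0))
ch=pts(t)[100:260,180:290].reshape(-1,3); ch=ch[(ch[:,2]>.005)&(ch[:,2]<.02)];
im=t["pixels"][80:260,160:300]; w=cv2.resize(c["pixels"],None,fx=.6,fy=.6)
b=cv2.resize(im,None,fx=2,fy=2); o=np.zeros((max(b.shape[0],w.shape[0]),b.shape[1]+w.shape[1],3),np.uint8); o[:b.shape[0],:b.shape[1]]=b;o[:w.shape[0],b.shape[1]:]=w
cv2.imwrite("pics/c2.png",o[:,:,::-1]); s=r.read_state(); print(s["ee_pos"],s["time"])
```

```text
[ 308  144   33   79 2338] [323.67835757 181.9679213 ]
((569.4451293945312, -190.39166259765625), (83.55634307861328, 32.9588508605957), 78.62496185302734) 0.03403007663161814
78.62495
hatch 1803 [0.80527795 0.41263348 0.28952772] [0.62004    0.30098483 0.28871831]
[ 0.56565216 -0.18808898  0.1997912 ] 5.1333
```

View pics/c2.png

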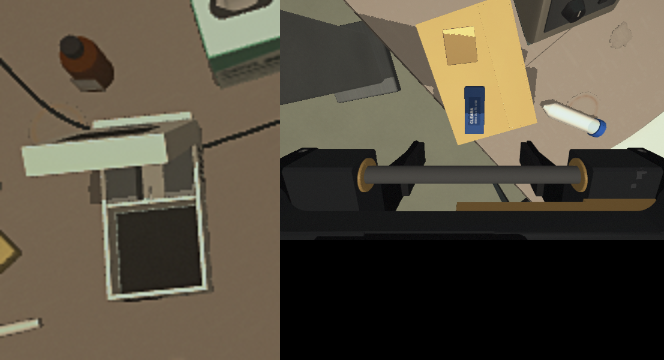

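The composite shows the hatch standing open, with the dark chamber floor at about (160,248) in the left crop. In the right half the box is at (475,110), between the finger lines. I'll descend onto it and refine the chamber from this view.

Run:
```python
from h import *
delta([.568,-.190,.06],-11.4);delta([.568,-.190,.007],-11.4)
t=cam("top");P=pts(t);V=t["pixels"].max(2)
m=np.zeros((400,640),np.uint8); m[175:240,200:275]=((V<75)&(abs(P[...,2]-.012)<.01))[175:240,200:275]
k,l,st,ce=cv2.connectedComponentsWithStats(m);i=1+np.argmax(st[1:,4]);print(st[i])
q=P[l==i];print(cv2.minAreaRect((q[:,:2]*1000).astype(np.float32)),np.median(q[:,2]))
z=P[...,2]; w=np.zeros_like(z,bool);w[175:240,200:275]=1
q=P[w&(abs(z-.05)<.006)&(V>90)&(P[...,0]<.625)];print("rim",cv2.minAreaRect((q[:,:2]*1000).astype(np.float32)),len(q))
```

```text
[ 0.001 -0.     0.009] [ -1.5   2.6 139.8]
[ 0.001 -0.     0.009] [ -1.5   2.5 192.8]
[ 218  183   43   44 1596]
((546.1864624023438, 307.08099365234375), (108.92572784423828, 110.08106994628906), 4.304993629455566) 0.012775058918163829
rim ((553.5936889648438, 304.3167724609375), (145.0425567626953, 130.5543212890625), 4.508116245269775) 565
```

apply_moves:
  steps:
    - [0,0,0.009,-1,2,40,1]
    - [0,0,0.009,-1,2,80,1]
    - [0,0,0.009,-1,2,120,1]
    - [0,0,0.009,-1,2,150,1]
    - [0,0,0.009,-1,2,170,1]
    - [0,0,0.009,-1,2,185,1]
    - [0,0,0.009,-1,2,192,1]
    - [0,0,0.009,-1,2,192,1]
    - [0,0,0.009,-1,2,192,-1]
    - [0,0,0.009,-1,2,192,-1]
    - [0,0,0.009,-1,2,192,-1]
    - [0,0,0.009,-1,2,192,-1]
    - [0,0,0.009,-1,2,192,-1]
    - [0,0,0.009,-1,2,192,-1]
    - [0,0,0.009,-1,2,192,-1]
    - [0,0,0.009,-1,2,192,-1]
  force: 15

```text
time: 6.52
ee_pos: [0.5673, -0.1894, 0.0076]
eef_rot: [0.774, 0.633, 0.0, -0.0]
ft_force: [0.5, -0.6, 1.1]
width: 0.0417
grip_force: 0.0
```

```bash
python3 -c "
from h import *
delta([.568,-.190,.20],-11.4);delta([.42,.20,.20],94.4);delta([.47,.30,.12],94.4)"
```

```text
[ 0.    -0.    -0.002] [  -0.4    0.9 -192.4]
[ 0.    -0.    -1.849] [ 352.2 -222.  -192.4]
[ 0.    -0.    -1.849] [ 460.2 -193.  -112.4]
```

apply_moves:
  steps:
    - [0,0,0,0,0,0,-1]
    - [0,0,0,0,0,0,-1]
    - [0,0,0,0,0,0,-1]
    - [0,0,0,0,0,0,-1]
    - [0,0,0,0,0,-15,-1]
    - [0,0,0,0,0,-40,-1]

```text
time: 7.02
ee_pos: [0.5651, -0.1887, 0.0454]
eef_rot: [0.774, 0.633, -0.002, -0.002]
ft_force: [0.4, 0.9, -1.5]
width: 0.0348
grip_force: 15.0
```

```bash
python3 -c "
from h import *
delta([.42,.20,.18],94.4);delta([.47,.30,.12],94.4)"
```

```text
[-0.004 -0.005 -1.848] [ 351.9 -220.5 -133.5]
[-0.004 -0.005 -1.848] [ 459.9 -191.1  -73.7]
```

apply_moves:
  steps:
    - [0,0,0,0,0,-40,-1]
    - [0,0,0,0,0,-80,-1]
    - [0,0,0,0,0,-120,-1]
    - [0,0,-0.12,25,-15,-133,-1]
    - [0,0,-0.24,50,-30,-133,-1]
    - [0,0,-0.36,75,-46,-133,-1]
    - [0,0,-0.48,100,-62,-133,-1]
    - [0,0,-0.6,125,-78,-133,-1]
    - [0,0,-0.72,150,-94,-133,-1]
    - [0,0,-0.84,175,-110,-133,-1]
    - [0,0,-0.96,200,-126,-133,-1]
    - [0,0,-1.08,225,-142,-133,-1]
    - [0,0,-1.2,250,-158,-133,-1]
    - [0,0,-1.32,275,-174,-133,-1]
    - [0,0,-1.44,300,-190,-133,-1]
    - [0,0,-1.56,325,-206,-133,-1]
    - [0,0,-1.68,352,-220,-133,-1]
    - [0,0,-1.8,352,-220,-133,-1]
    - [0,0,-1.848,352,-220,-133,-1]
    - [0,0,-1.848,352,-220,-133,-1]

```text
time: 8.68
ee_pos: [0.4216, 0.1996, 0.1803]
eef_rot: [-0.04, 0.999, -0.0, -0.0]
ft_force: [-0.3, -0.0, -1.3]
width: 0.0347
grip_force: 15.0
```

Run:
```python
from h import *
s=r.read_state(); print(s["ee_pos"],s["width"],s["time"])
a=np.radians(4.4); C=np.array([.547,.306]); u=np.array([np.cos(a),np.sin(a)])
for d,z in((-.12,.12),(-.006,.10),(-.006,.03),(-.006,.017)): delta([*(C+d*u),z],94.4)
c=cam("scene","pics/s3.png")
```

```text
[0.42157788 0.19960494 0.18032704] 0.03473630113336306 8.6833
[-0.    -0.     0.003] [-13.5  96.4  60.3]
[-0.    -0.     0.003] [-127.5   96.1   80.2]
[-0.    -0.     0.003] [-127.5   96.2  150.2]
[-0.    -0.     0.003] [-127.5   96.2  163.2]
```

View pics/s3.png

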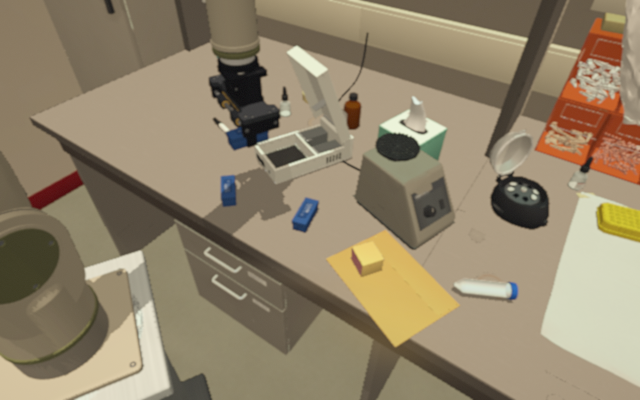

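The scene picture shows the box held in the gripper at about (248,137), in front of the open reader at (300,150). The path into the chamber from the front is clear, so I insert it.

apply_moves:
  steps:
    - [0,0,0,-5,35,20,-1]
    - [0,0,0,-10,70,40,-1]
    - [0,0,0,-14,96,60,-1]
    - [0,0,0,-50,96,70,-1]
    - [0,0,0,-85,96,75,-1]
    - [0,0,0,-110,96,80,-1]
    - [0,0,0,-127,96,80,-1]
    - [0,0,0,-127,96,80,-1]
    - [0,0,0,-127,96,100,-1]
    - [0,0,0,-127,96,120,-1]
    - [0,0,0,-127,96,138,-1]
    - [0,0,0,-127,96,150,-1]
    - [0,0,0,-127,96,158,-1]
    - [0,0,0,-127,96,162,-1]
    - [0,0,0,-127,96,163,-1]
    - [0,0,0,-127,96,163,-1]

```text
time: 10.07
ee_pos: [0.5415, 0.305, 0.0181]
eef_rot: [-0.038, 0.999, 0.0, 0.0]
ft_force: [0.1, -1.2, -1.1]
width: 0.0348
grip_force: 15.0
```

apply_moves:
  steps:
    - [0,0,0,0,0,0,0.2]
    - [0,0,0,0,0,0,0.2]
    - [0,0,0,0,0,0,0.2]
    - [0,0,0,0,0,0,0.2]
    - [0,0,0,0,0,0,0.2]
    - [0,0,0,0,0,0,0.2]
    - [0,0,0,0,0,-20,0.2]
    - [0,0,0,0,0,-45,0.2]
    - [0,0,0,0,0,-80,0.2]
    - [0,0,0,35,0,-100,0.2]
    - [0,0,0,70,0,-110,0.2]
    - [0,0,0,105,0,-120,-1]
    - [0,0,0,130,0,-130,-1]

```text
time: 11.15
ee_pos: [0.4091, 0.2948, 0.1481]
eef_rot: [-0.039, 0.999, 0.0, -0.0]
ft_force: [-0.3, 0.9, 1.0]
width: 0.0452
grip_force: 0.0
```

Run:
```python
from h import *
s=r.read_state(); print(s["ee_pos"],s["time"])
t=cam("scene"); P=pts(t); hsv=cv2.cvtColor(t["pixels"],cv2.COLOR_RGB2HSV)
m=cv2.inRange(hsv,(100,80,15),(130,255,255)); k,l,st,ce=cv2.connectedComponentsWithStats(m)
for i in range(1,k):
    if st[i,4]>40: q=P[l==i]; print(st[i],np.median(q,0).round(3),q.min(0).round(3),q.max(0).round(3))
cv2.imwrite("pics/s4.png",cv2.resize(t["pixels"][40:190,190:390],None,fx=3,fy=3)[:,:,::-1])
```

```text
[0.40907594 0.29480468 0.14807579] 11.15
[268 145  33  21 404] [0.539 0.292 0.042] [ 0.242 -0.504  0.016] [0.583 0.321 0.679]
[221 176  15  30 375] [0.367 0.229 0.032] [0.345 0.204 0.005] [0.394 0.289 0.036]
[293 198  25  34 459] [0.499 0.08  0.031] [ 0.242 -0.504  0.006] [0.545 0.13  0.679]
[510 283   8  16  90] [ 0.779 -0.275  0.034] [ 0.77  -0.282  0.018] [ 0.789 -0.259  0.039]
```

View pics/s4.png

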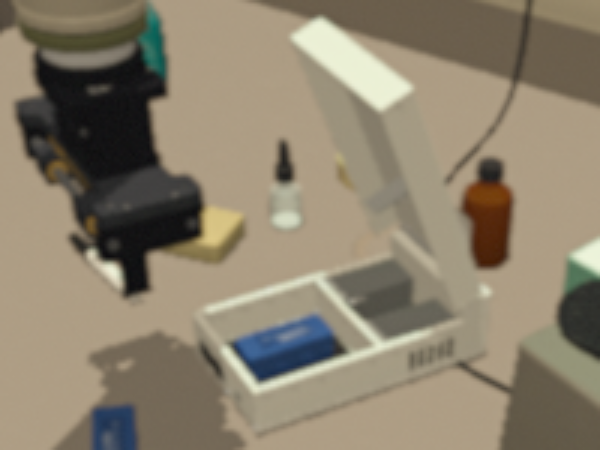

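The crop shows the box lying flat inside the chamber at about (290,345), with the hatch open and the gripper clear. Next I go over the hatch's upper edge and shut it.

```bash
python3 -c "
from h import *
delta([.41,.295,.37],94.4);delta([.644,.313,.37],94.4);delta([.644,.313,.25],94.4)"
```

```text
[ 0.002 -0.     0.003] [  -3.5   -0.8 -220. ]
[ 0.002 -0.     0.003] [-238.2   -1.5 -220.1]
[ 0.002 -0.     0.003] [-238.2   -1.6 -100.1]
```

apply_moves:
  steps:
    - [0,0,0,0,0,-40,-1]
    - [0,0,0,0,0,-80,-1]
    - [0,0,0,0,0,-120,-1]
    - [0,0,0,0,0,-160,-1]
    - [0,0,0,0,0,-200,-1]
    - [0,0,0,0,0,-220,-1]
    - [0,0,0,0,0,-220,-1]
    - [0,0,0,-40,0,-220,-1]
    - [0,0,0,-80,0,-220,-1]
    - [0,0,0,-120,0,-220,-1]
    - [0,0,0,-160,0,-220,-1]
    - [0,0,0,-200,0,-220,-1]
    - [0,0,0,-225,0,-220,-1]
    - [0,0,0,-238,-1,-220,-1]
    - [0,0,0,-238,-1,-220,-1]
    - [0,0,0,-238,-1,-220,-1]

```text
time: 12.53
ee_pos: [0.6494, 0.3117, 0.366]
eef_rot: [-0.038, 0.999, -0.0, -0.001]
ft_force: [-0.5, -0.4, 0.3]
width: 0.0006
grip_force: 0.0
```

apply_moves:
  steps:
    - [0,0,0,0,0,20,-1]
    - [0,0,0,0,0,40,-1]
    - [0,0,0,0,0,60,-1]
    - [0,0,0,0,0,80,-1]
    - [0,0,0,0,0,95,-1]
    - [0,0,0,0,0,105,-1]
    - [0,0,0,0,0,112,-1]
    - [0,0,0,0,0,119,-1]
    - [0,0,0,0,0,123,-1]
    - [0,0,0,0,0,127,-1]
    - [0,0,0,0,0,131,-1]
    - [0,0,0,0,0,135,-1]
    - [0,0,0,0,0,139,-1]
    - [0,0,0,0,0,143,-1]
    - [0,0,0,0,0,147,-1]
    - [0,0,0,0,0,150,-1]

```text
time: 13.87
ee_pos: [0.649, 0.312, 0.217]
eef_rot: [-0.038, 0.999, -0.0, -0.0]
ft_force: [1.1, 1.2, 1.2]
width: 0.0002
grip_force: 0.4
```

apply_moves:
  steps:
    - [0,0,0,1,0,3,-1]
    - [0,0,0,2,0,7,-1]
    - [0,0,0,3,0,10,-1]
    - [0,0,0,4,0,14,-1]
    - [0,0,0,4,0,17,-1]
    - [0,0,0,4,0,21,-1]
    - [0,0,0,4,0,24,-1]
    - [0,0,0,4,0,28,-1]
    - [0,0,0,4,0,31,-1]
    - [0,0,0,4,0,35,-1]
    - [0,0,0,4,0,38,-1]
    - [0,0,0,4,0,42,-1]
    - [0,0,0,4,0,45,-1]
    - [0,0,0,4,0,49,-1]
    - [0,0,0,4,0,52,-1]
    - [0,0,0,4,0,56,-1]

```text
time: 15.2
ee_pos: [0.6451, 0.3118, 0.1614]
eef_rot: [-0.038, 0.999, 0.0, 0.0]
ft_force: [0.2, -0.0, 2.0]
width: 0.0004
grip_force: 0.6
```

Run:
```python
from h import *
s=r.read_state(); print(s["ee_pos"],s["ft_force"],s["time"]); delta([.644,.313,.074],94.4)
t=cam("scene"); cv2.imwrite("pics/s5.png",cv2.resize(t["pixels"][20:190,190:390],None,fx=3,fy=3)[:,:,::-1])
```

```text
[0.64510226 0.31177329 0.16142096] [ 0.18614236 -0.01122288  2.03298406] 15.2
[ 0.     0.    -0.001] [ 1.   1.3 87.4]
```

View pics/s5.png

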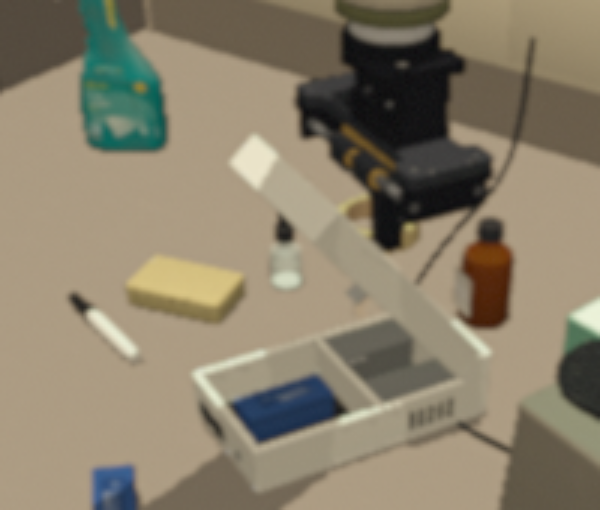

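The crop shows the hatch partly closed under the fingertips at about (390,235), with the box still flat in the chamber. I keep pressing to the stop.

apply_moves:
  steps:
    - [0,0,0,0,0,4,-1]
    - [0,0,0,0,0,8,-1]
    - [0,0,0,0,0,12,-1]
    - [0,0,0,0,0,16,-1]
    - [0,0,0,0,0,19,-1]
    - [0,0,0,0,0,23,-1]
    - [0,0,0,0,0,26,-1]
    - [0,0,0,0,0,30,-1]
    - [0,0,0,0,0,33,-1]
    - [0,0,0,0,0,37,-1]
    - [0,0,0,0,0,40,-1]
    - [0,0,0,0,0,44,-1]
    - [0,0,0,0,0,47,-1]
    - [0,0,0,0,0,50,-1]

```text
time: 16.42
ee_pos: [0.6449, 0.3117, 0.1112]
eef_rot: [-0.038, 0.999, 0.0, -0.0]
ft_force: [-0.9, -0.2, 3.2]
width: 0.0005
grip_force: 1.1
```

apply_moves:
  steps:
    - [0,0,0,0,1,3,-1]
    - [0,0,0,0,1,7,-1]
    - [0,0,0,0,1,10,-1]
    - [0,0,0,0,1,13,-1]
    - [0,0,0,0,1,17,-1]
    - [0,0,0,0,1,20,-1]
    - [0,0,0,0,1,23,-1]
    - [0,0,0,0,1,26,-1]
    - [0,0,0,0,1,29,-1]
    - [0,0,0,0,1,32,-1]
    - [0,0,0,0,1,35,-1]
    - [0,0,0,0,1,38,-1]
    - [0,0,0,0,1,38,-1]

```text
time: 17.5
ee_pos: [0.6449, 0.313, 0.0765]
eef_rot: [-0.038, 0.999, 0.0, 0.0]
ft_force: [-13.9, -5.1, 24.7]
width: 0.0003
grip_force: 12.1
```

At the stop, with the same height and force as the first press. I let go and check.

apply_moves:
  steps:
    - [0,0,0,0,0,-15,-1]
    - [0,0,0,0,0,-40,-1]
    - [0,0,0,0,0,-80,-1]
    - [0,0,0,0,0,-120,-1]
    - [0,0,0,0,0,-160,-1]
    - [0,0,0,0,0,-200,-1]
    - [0,0,0,0,0,-240,-1]
    - [0,0,0,40,0,-240,-1]
    - [0,0,0,80,0,-240,-1]
    - [0,0,0,120,0,-240,-1]
    - [0,0,0,120,0,-240,-1]
    - [0,0,0,120,0,-240,-1]
    - [0,0,0,120,0,-240,-1]
    - [0,0,0,120,0,-240,-1]

```text
time: 18.67
ee_pos: [0.5266, 0.3033, 0.3134]
eef_rot: [-0.038, 0.999, -0.0, 0.0]
ft_force: [0.6, -0.7, 0.4]
width: 0.0005
grip_force: 0.0
```

Run:
```python
from h import *
s=r.read_state(); print(s["ee_pos"],s["ft_force"],s["time"])
t=cam("scene"); cv2.imwrite("pics/s6.png",cv2.resize(t["pixels"][20:190,190:390],None,fx=3,fy=3)[:,:,::-1])
P=pts(t)
for v,u in((155,270),(165,290),(129,318),(150,330),(139,286)): print(P[v,u].round(4))
```

```text
[0.5265858  0.30328855 0.31344212] [ 0.57816464 -0.68759335  0.36918191] 18.6667
[0.4863 0.2542 0.0848]
[0.5279 0.2295 0.0578]
[0.6443 0.312  0.0824]
[0.6448 0.2405 0.0609]
[0.5488 0.304  0.0826]
```

View pics/s6.png

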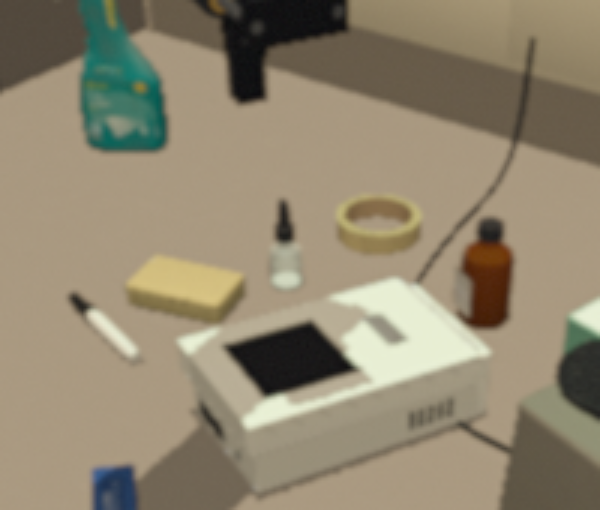

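The hatch is shut and level: its top reads about 82 mm, as it did latched at the start, at about (340,350) in the crop. The arm is clear, so I hand the job in.

```bash
python3 -c "
from bench import r
print(r.close_job())"
```

```text
the job is handed in; nothing more can be done
None
```

The blue slide box went flat into the reader's chamber and the hatch is pressed shut and level, with the arm clear; I handed the job in at about 19 s, and no verdict came back.

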